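Index a flange blank in the drilling jig

TASK

Turn the flange blank on the drilling jig by pushing gently along its rim until its notch faces the tongue of the locating slide, then push the slide fully home so that its tongue sits in the notch. The blank must stay flat on its seat and is soft and easily marked: press on it, with finger or tongue, with no more than 18 N. Leave the other things on the bench alone.

Things in the scene. Friction and masses are not known exactly. Their poses are not given: they have to be found in the camera images.
- jig: drilling jig screwed to the bench: dark cast plate 170 x 250 x 20 (its x -85 to 85, its y -88 to 162) with a raised round seat, 90 across, its face 34 above the bench. Origin: on the seat's axis at bench level; z up; y points from the seat to the locating slide, which runs along y. The flange's rim is free all round except for the slide, its stops and the column
- bush_column (a point): top centre of the jig's round column (26 diameter, 102 above the bench) at x 66, y 78 of the jig; it carries the drill-bush arm, parked pointing away from the flange, to x 130, y 115, its underside 73 above the bench
- end_stop (a point): point midway between the faces of the two end-stop blocks of the slide, level with their tops, 52 above the bench: x 0, y 75 of the jig. The blocks lie 7.5 to 21.5 to either side of the tongue, from y 62 to 75. Behind them, y 85 to 155, run the slideway's gibs, 13 to 25 to either side, 48 above the bench
- flange: round aluminium flange blank, the part to turn: 110 diameter, 22 thick, 0.5 to 0.7 kg, smooth rim; on top a raised face 60 across and 2 high. Lies loose on the jig's seat, a spigot under it (40 diameter, 9 deep) in the seat's bore with 0.8 play all round. Underside 34, top of the rim 56 above the bench. Origin: centre of the disc's underside; z up; x points to its only notch
- notch (a point): middle of the notch's mouth, on the flange's x axis at the rim (radius 55), at half thickness, 45 above the bench. The notch is a straight slot through the full thickness, 14.5 wide, from the rim in to radius 43. A fingertip drives the smooth rim by friction alone: pressed inward with under about 6 N it slips, with 9 to 13 N it turns the flange, which resists with about 3 to 6 N at the rim
- tongue_tip (a point): tip of the locating slide's tongue, 45 above the bench. The tongue is 12 wide, 10 high (39 to 49), its front corners rounded (radius 3): its nose draws the notch into line only from within about 2.5; otherwise it butts on the rim. In the notch it has 1.2 play on either side
- slide_knob (a point): on the axis of the locating slide's upright black knob, 70 above the bench and 60 behind the tongue's tip. The knob is 18 in diameter, from 51 to 93 above the bench; the slide's flat body under it is 25 wide, reaches 22 behind this axis, its top 51 above the bench. The knob can be pushed from behind or pinched from above
- slide (a joint): travel of the locating slide towards the flange, m: 0 drawn back (tip at radius 66 from the jig's axis), 0.011 tip at the rim, 0.021 fully home, its shoulders on the end stops and the tip 10 deep in the notch, 2 short of its floor. Its gibs are set stiff: about 7 N of friction, no spring, it stays where it is left
- tray: bystander: shallow blue sheet-metal tray, 200 x 280 x 26, origin at the centre of its underside
- race: bystander: bearing ring, 72 outside, 17 high, lying in the tray; origin at the centre of its underside
- hub: bystander: stepped round steel hub, 68 across the foot, 30 high, standing in the tray; origin at the centre of its underside
- caliper: bystander: vernier caliper lying flat, 200 long, 10 high; origin at the middle of its beam, on the bench
- hex_key: bystander: bent hexagon key lying flat beside the jig, 90 x 28, 8 thick; origin at the middle of its long leg, on the bench
- file: bystander: flat file with a wooden handle, 235 long, 24 high, lying beyond the jig; origin near its middle, on the bench
- v_block: bystander: steel V-block, 70 x 45 x 44; origin at the centre of its underside
- oil: bystander: closed oil bottle, 48 across, 95 high; origin at the centre of its underside
There are look-alikes about, which are no part of the job. What is shaped like the flange but orange or turquoise is not meant.

How it is judged:
On the way:
1. the notch has been turned to face the tongue, which has not entered it yet (x of notch in the frame of jig between -0.005 and 0.005 m and y of notch in the frame of jig above 0.045 m and value of joint slide below 0.0125 m), for 0.1 s.
At the end, for the whole second after the job is handed in: the locating slide is fully home (within 1.7 mm of its end stop) with its tongue in the notch, the notch's mouth within 3.5 mm of the jig's y axis on the slide's side, and the blank lies flat on its seat (raised less than 2.5 mm, tilted less than 0.035 rad) with everything at rest (value of joint slide above 0.0193 m and x of notch in the frame of jig between -0.0035 and 0.0035 m and y of notch in the frame of jig above 0.045 m and height (world z) of flange below 0.0365 m and angle between flange's own z axis and vertical below 0.035 rad and linear speed of flange below 0.01 m/s and angular speed of flange below 0.1 rad/s and velocity of joint slide below 0.005 m/s); the robot touches nothing.
It fails at once if the robot presses the blank with more than 18 N (contact force between any of the fingers, the arm and flange above 18 N).
It fails at once if the tongue is forced against the blank with more than 18 N (contact force between slide and flange above 18 N).
It fails at once if the blank is lifted or tipped off its seat (5 mm or 0.1 rad) (height (world z) of flange above 0.039 m or angle between flange's own z axis and vertical above 0.1 rad).
It fails at once if another thing on the bench is moved by more than 20 mm (distance of any of tray, race, hub, caliper, hex_key, file, v_block, oil from where it was at the start of the episode above 0.02 m).
It also fails if it takes over 61 s, if anything falls off the work surface, if the arm or the gripper's body presses on something with over 40 N, if the wrist force passes 120 N, or if a joint passes its speed limit or range.

ROBOT

A 7-joint arm with a two-finger parallel gripper is mounted at the origin on the work surface. World frame = base frame: x ahead of the robot, y to its left, z up, the work surface at z = 0. Lengths are in m, angles in rad, forces in N, time in s.
With the tool pointing down it reaches from about 0.4 to 0.85 m from the base axis. Payload 4.5 kg.
Tool frame: the origin (TCP) lies on the centre line of the jaws, within the pads' length; the fingertips stand r.tips_ahead ahead of it and the grasp point (between the pads) is the TCP (r.tips_ahead is the distance from the TCP to the fingertips, in m); z points along the fingers, y is the direction in which the jaws open and shut (so a half turn about z gives the same grasp; the last joint's range is limited). The gripper opens to 88 mm and grips with 3 to 60 N. Pads are 18 mm wide; open, the fingers measure 123 mm over their backs; the gripper's body (75 mm by 187 mm) begins 45 mm behind the grasp point.
Start: joints at [1.203, 0.689, -0.195, 1.565, 0.157, 0.902, -0.215], TCP at [0.244, -0.575, 0.258] pointing down, gripper open.
Joint ranges: [-3.01, 3.01], [-0.46, 2.08], [-1.47, 1.51], [0.13, 2.56], [-1, 4.14], [0.04, 2.09], [-2.66, 2.66]. Speed limits (rad/s): [2.57, 2.57, 3.14, 3.14, 3.14, 3.14, 3.14].

INTERFACE

Orientations are given as a unit quaternion [x, y, z, w].
In Python, from plant import r gives the robot as it stands.
- The arm moves only by the shell command python3 -m inch 'ROWS' [FORCE]. ROWS is JSON, a list of rows, each a list of 5 numbers: the shift along the world's x, y, z in units of 25 mm (1.0 is 25 mm), then the turn about the world's z in units of 6 degrees (1.0 is 6 degrees), then the finger opening in mm, from 0 to 88.1. A call has 1 to 5 rows; each row shifts and turns the commanded pose from where the row before left it; what a row does not reach is not made up. A row lasts 1/10 s, in which the tool goes at most 50 mm and 8.59 degrees, less where a joint would pass 70% of its speed; a pose out of reach is approached as far as the arm can. A call is refused whole if a number of a shift passes 1 or a number of a turn 1, either way. A call with a gripper value outside its range is refused whole. The fingers move at their own pace and stop on an object; FORCE is the grip in N (left out, the last holds). Time passes only in rows, so rows that do not move let the fingers close. It gives the time, the measured TCP pose, the force and the opening at its end, in the units of the state.
- r.get_state(): the state, without advancing time (a new reading comes with each control period).
- r.snapshot(name): name is "scene" or "top"; returns a dict with "pixels" (420x560x3 uint8, red, green, blue), "range_z" (420x560 float32, m along the optical axis (not along the pixel's ray), 0 where there is no reading), "K" (3x3 intrinsics, pixels), "k1" (the pictures are not rectified: a ray, as slopes to the right and down, at radius r is drawn at 1 + k1 r^2 times it, then the intrinsics apply), "position" and "attitude" of the camera in the world. Camera axes: x right, y up, looking along -z (the intrinsics and any distortion apply to the point x, -y, -z); pixel columns grow to the right and rows downward; lengths in m; the calibration is good to about 2 mm. A picture is of the moment at which its call begins.
- r.finish_job(): hands the job in, once; it reports no verdict.
The state is a dict: "clock": time; "q": joint angles; "qd": joint speeds; "joint_torque": joint torques, N m; "tool_pos": TCP position; "eef_rot": TCP orientation; "contact_force": force on the tool from outside, world axes, zero at the start; "moment": the same for the moment, N m; "opening": opening from 0.0 (shut) to 1.0 (fully open).
Only numpy, scipy, OpenCV 4.12 (cv2) and the standard library are available. Lean on these libraries where they do the work, as an engineer would, in place of code of your own. Each camera call takes 0.05 s, during which the arm holds its last target. There are 200 camera calls.

## Working session

There is one attempt and no reset: what is moved stays moved. The work goes in short steps, Python scripts to look and compute and a shell command to move; the robot and the scene stay as the last step left them, time stands still between calls to the robot, and variables do not carry over. Pictures are saved under pics/ and viewed, about 8 in all and at most 12, crops included, and the job is handed in when it is done.

```bash
ls; mkdir -p pics; cat > h.py <<'E'
import numpy as np, cv2
from scipy.spatial.transform import Rotation as R
from plant import r
def att(s):
    a=np.array(s["attitude"]); return a if a.shape==(3,3) else R.from_quat(a).as_matrix()
def cloud(s):
    "world xyz per pixel"
    K=np.array(s["K"]); z=s["range_z"]; h,w=z.shape
    u,v=np.meshgrid(np.arange(w),np.arange(h))
    d=np.array([s["k1"],0,0,0,0],float)
    p=cv2.undistortPoints(np.stack([u,v],-1).reshape(-1,1,2).astype(np.float64),K,d).reshape(h,w,2)
    c=np.stack([p[...,0]*z,-p[...,1]*z,-z],-1)
    P=c@att(s).T+np.array(s["position"]); P[z==0]=np.nan
    return P
def proj(s,X):
    c=(np.atleast_2d(X)-np.array(s["position"]))@att(s)
    q=np.stack([c[:,0],-c[:,1],-c[:,2]],-1)
    return cv2.projectPoints(q,np.zeros(3),np.zeros(3),np.array(s["K"]),np.array([s["k1"],0,0,0,0],float))[0].reshape(-1,2)
def save(n,im): cv2.imwrite("pics/"+n,cv2.cvtColor(im,cv2.COLOR_RGB2BGR))
E
python3 - <<'E'
from h import *
st=r.get_state(); print({k:np.round(v,3) for k,v in st.items()}, r.tips_ahead)
for n in("top","scene"):
    s=r.snapshot(n); save(n+"0.png",s["pixels"]); print(n,s["position"],s["attitude"],s["k1"],s["K"])
    np.savez(n+"0.npz",**{k:np.array(v) for k,v in s.items()})
E
```

```text
pics
{'clock': np.float64(0.0), 'q': array([ 1.203,  0.69 , -0.195,  1.566,  0.157,  0.902, -0.215]), 'qd': array([ 0.001,  0.002, -0.001, -0.001,  0.002,  0.001,  0.001]), 'joint_torque': array([-1.0000e-03, -5.2756e+01, -1.2670e+00, -1.5343e+01, -5.3000e-02,
        7.0000e-03,  0.0000e+00]), 'tool_pos': array([ 0.244, -0.575,  0.257]), 'eef_rot': array([ 0.98 ,  0.2  , -0.   , -0.001]), 'contact_force': array([0.363, 0.688, 0.034]), 'moment': array([-0.029,  0.007,  0.06 ]), 'opening': np.float64(0.999)} 0.019
top [ 0.5005751  -0.05518408  1.29987153] [-0.01933129  0.02282608  0.70948568 -0.70408476] -0.009720462504510778 [[396.69595354   0.         269.90751108]
 [  0.         396.69595354 201.1875649 ]
 [  0.           0.           1.        ]]
scene [1.31531563 0.38817825 1.20141617] [0.15392157 0.27987394 0.81984643 0.47521633] 0.024051380231685814 [[543.87048359   0.         283.41694029]
 [  0.         543.87048359 216.1862286 ]
 [  0.           0.           1.        ]]
```

View pics/top0.png

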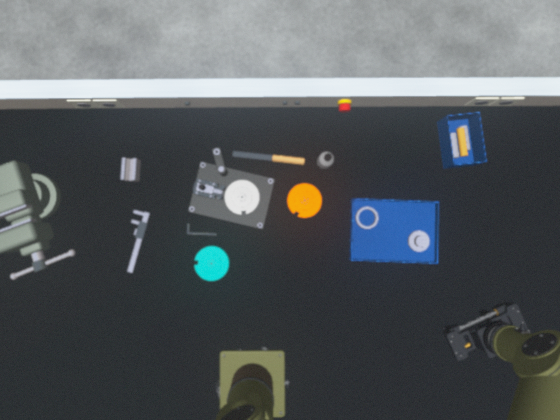

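View pics/scene0.png

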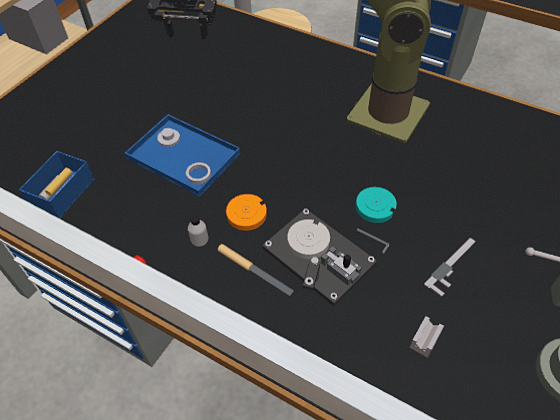

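The top view shows three discs: the grey one on the jig at (242,197), an orange one at (305,200) and a turquoise one at (211,264). The last two are look-alikes, so the grey one is the flange. The slide is to its left at about (208,188), and the column is at about (220,160). Next I'll measure them.

```bash
cat > m.py <<'E'
from h import *
def load(n): 
    d=np.load(n); return {k:d[k] for k in d}
if __name__=="__main__":
    for n in("top","scene"):
        s=load(n+"0.npz"); P=cloud(s)
        c=P[200,242] if n=="top" else P[238,308]
        print(n,"at flange",c)
        near=np.hypot(P[...,0]-c[0],P[...,1]-c[1])<.2
        z=P[...,2]; px=s["pixels"].astype(int)
        grey=(px.max(-1)-px.min(-1)<40)
        m=near&(z>.05)&(z<.064)&grey&(px.mean(-1)>140)
        l,lab,stt,_=cv2.connectedComponentsWithStats(m.astype(np.uint8))
        i=1+np.argmax(stt[1:,4]); q=P[lab==i]
        (cc,rr)=cv2.minEnclosingCircle(q[:,:2].astype(np.float32)); print("flange",cc,rr,len(q),np.median(q[:,2]))
        m=near&(z>.012)&(z<.028); 
        rect=cv2.minAreaRect(P[m][:,:2].astype(np.float32)); print("plate",rect,cv2.boxPoints(rect).round(3).tolist())
        for a,b in((.085,.098),(.098,.11),(.065,.085)):
            m=near&(z>a)&(z<b)
            if m.any(): print(a,b,m.sum(),P[m].mean(0), P[m].min(0),P[m].max(0))
    t=load("top0.npz"); save("tc.png",cv2.resize(t["pixels"][145:245,165:285],None,fx=6,fy=6,interpolation=cv2.INTER_CUBIC))
E
python3 m.py
```

```text
top at flange [0.57928305 0.02608148 0.05474527]
flange (0.5886622667312622, 0.02835904061794281) 0.05511992797255516 929 0.05589702749008385
plate ((0.5917503237724304, 0.020585358142852783), (0.32823121547698975, 0.36829331517219543), 24.824010848999023) [[0.36500000953674316, 0.11900000274181366], [0.5199999809265137, -0.2150000035762787], [0.8180000185966492, -0.07800000160932541], [0.6629999876022339, 0.25699999928474426]]
0.085 0.098 216 [0.69114511 0.10304777 0.0930139 ] [0.61174916 0.07544567 0.08593284] [0.74171376 0.15866411 0.09756883]
0.098 0.11 34 [0.68421276 0.09119876 0.10136875] [0.66487156 0.08012913 0.09821343] [0.73328586 0.11127073 0.10588145]
0.065 0.085 18 [0.64062514 0.10642905 0.07446521] [0.59407662 0.00349917 0.0651639 ] [0.71147326 0.15212993 0.08367601]
scene at flange [0.59878682 0.02826692 0.05542633]
flange (0.5938351154327393, 0.026872817426919937) 0.05657241493463516 1113 0.055614858916825716
plate ((0.6119853854179382, 0.02381645143032074), (0.30878856778144836, 0.37364763021469116), 26.800045013427734) [[0.38999998569488525, 0.12099999934434891], [0.5580000281333923, -0.21299999952316284], [0.8339999914169312, -0.0729999989271164], [0.6660000085830688, 0.25999999046325684]]
0.085 0.098 322 [0.70083875 0.10209367 0.09272938] [0.61670165 0.07331022 0.0857279 ] [0.74777283 0.15650357 0.09794838]
0.098 0.11 52 [0.69529995 0.09133958 0.10098191] [0.66857171 0.07889816 0.09802034] [0.74312648 0.11329378 0.10700979]
0.065 0.085 56 [0.6584688  0.13599801 0.07728561] [0.61881084 0.09875498 0.06575653] [0.74475014 0.15750923 0.08480425]
```

View pics/tc.png

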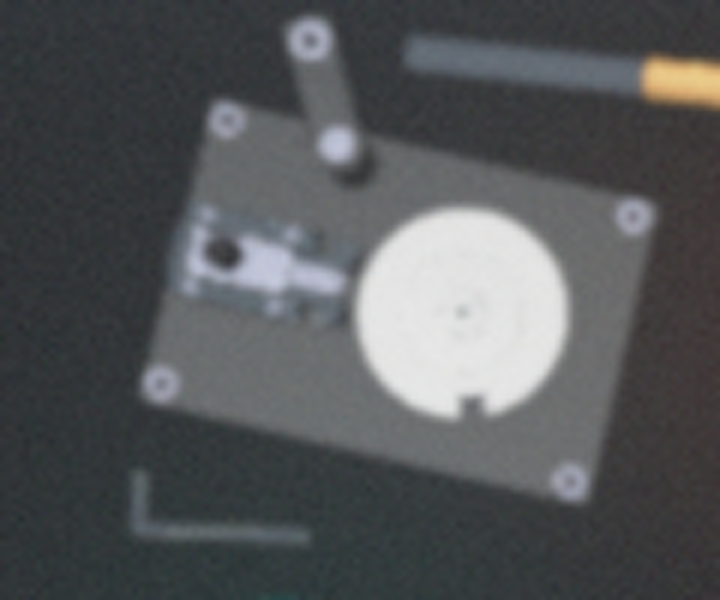

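The crop confirms the choice: a pale grey disc centred at crop (462,312), with its notch at (472,404) pointing toward the robot. The slide is on the left with its tongue tip at about (350,283). The flange needs to turn roughly -110°, clockwise as seen from above. Now I'll fit the jig pose to the plate corners.

```bash
python3 - <<'E'
from m import *
from scipy.optimize import least_squares
t=load("top0.npz")
px=lambda u,v:(np.array([u,v])+.5)/6-.5+[165,145]
obs=np.array([px(215,100),px(658,203),px(588,500),px(143,402),px(462,312)])
mod=np.array([[85,162,20],[85,-88,20],[-85,-88,20],[-85,162,20],[0,0,58]])/1e3
def W(p): 
    c,s_=np.cos(p[2]),np.sin(p[2]); return mod@np.array([[c,s_,0],[-s_,c,0],[0,0,1]])+[p[0],p[1],0]
f=lambda p:(proj(t,W(p))-obs).ravel()
o=least_squares(f,[.59,.03,-.2]); print("jig",o.x,np.degrees(o.x[2]),"res px",o.fun.round(2))
p=o.x
# scene edge overlay
s=load("scene0.npz"); im=cv2.resize(s["pixels"][190:310,250:390],None,fx=5,fy=5,interpolation=cv2.INTER_CUBIC)
c,s_=np.cos(p[2]),np.sin(p[2])
def jw(q): q=np.atleast_2d(q)/1e3; return q@np.array([[c,s_,0],[-s_,c,0],[0,0,1]])+[p[0],p[1],0]
a=np.linspace(0,2*np.pi,60)
for q in [mod*1e3,np.c_[55*np.cos(a),55*np.sin(a),56+0*a],[[66,78,102]],[[0,126,93]],[[0,66,49]]]:
    for u,v in proj(s,jw(q)): cv2.circle(im,(int((u-250)*5+2),int((v-190)*5+2)),2,(255,0,0),-1)
save("sc.png",im)
# notch angle: cloud missing disc pixels / brightness on ring r=50 at z=.056
for n,S in(("top",t),("scene",s)):
  th=np.radians(np.arange(0,360,2)); best=[]
  for ofs in [(0,0)] if n=="top" else [(0,0),(.005,-.001)]:
    X=np.c_[p[0]+ofs[0]+.050*np.cos(th),p[1]+ofs[1]+.050*np.sin(th),0*th+.056]
    uv=proj(S,X).astype(np.float32); g=cv2.cvtColor(S["pixels"],cv2.COLOR_RGB2GRAY)
    v=cv2.remap(g,uv[:,0],uv[:,1],cv2.INTER_LINEAR).ravel().astype(float)
    w=np.clip(np.median(v)-v-20,0,None); k=np.argsort(w)[-8:]
    print(n,ofs,np.degrees(th[k]),w[k].round(), "mean",(np.degrees(th)*w)[k].sum()/w[k].sum())
E
```

```text
jig [ 0.5903531   0.0266848  -0.23193492] -13.288891939954212 res px [-0.54 -0.49  0.62 -0.62  0.58  1.1  -0.81  0.15  0.14 -0.17]
top (0, 0) [192. 178. 190. 180. 182. 188. 186. 184.] [34. 36. 58. 61. 78. 80. 87. 90.] mean 184.95038167938932
scene (0, 0) [180. 194. 182. 186. 188. 184. 190. 192.] [ 81.  86.  98. 100. 100. 101. 101. 107.] mean 187.10335917312662
scene (0.005, -0.001) [178. 192. 184. 182. 186. 190. 180. 188.] [ 66.  68. 101. 102. 104. 106. 108. 110.] mean 185.040522875817
```

View pics/sc.png

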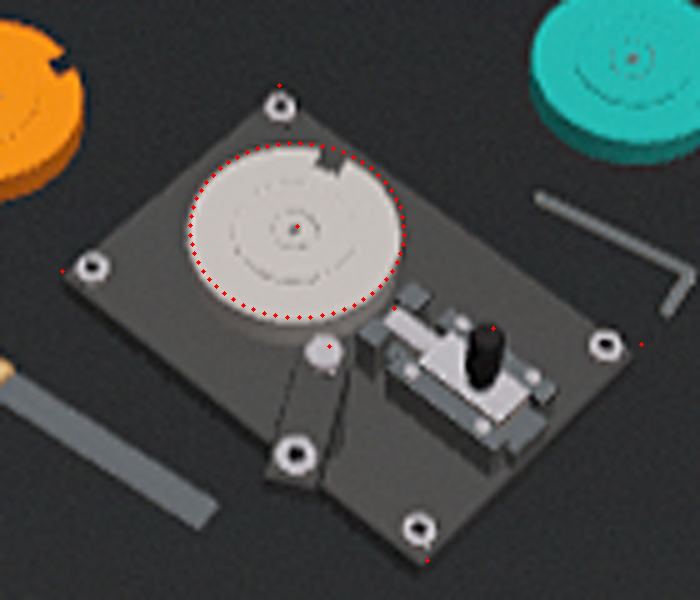

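The jig pose agrees between cameras to within a few mm. The jig is at (0.592, 0.026) with yaw -13.3° and the slide at 0. The notch is at world 185° and its target is 76.7°. Next I move beside the rim at world angle -60°, with the fingers shut and the jaw axis tangential.

```bash
for i in 1 2 3 4; do python3 -m inch '[[0.62,0.84,0,0.65,0],[0.62,0.84,0,0.65,0],[0.62,0.84,0,0.65,0],[0.62,0.84,0,0.65,0],[0.62,0.84,0,0.65,0]]' 20 | tail -1; done; python3 -m inch '[[0.62,0.84,0,0.65,0],[0.62,0.84,0,0.65,0],[0.62,0.84,0,0.65,0],[0.62,0.84,0,0.65,0],[0,0,0,0,0]]'; python3 -m inch '[[0,0,0,0,0],[0,0,0,0,0]]'; python3 -c "
from h import *
s=r.get_state();print(s['q'],s['tool_pos'],R.from_quat(s['eef_rot']).as_matrix())"
```

```text
opening: 0.57
opening: 0.116
opening: 0.007
opening: 0.004
clock: 2.6
tool_pos: [0.6179, -0.0665, 0.2575]
eef_rot: [0.523, 0.853, 0.002, -0.001]
contact_force: [-0.1, -0.1, 0.6]
opening: 0.005
clock: 2.8
tool_pos: [0.6157, -0.0728, 0.2573]
eef_rot: [0.526, 0.85, -0.001, -0.0]
contact_force: [0.5, -1.3, -0.4]
opening: 0.005
[ 0.36581719  0.7347841  -0.59788324  1.56823932  0.47068171  0.98755223
  0.08661911] [ 0.61568824 -0.07281221  0.25731194] [[-4.46210338e-01  8.94927054e-01 -1.37938980e-03]
 [ 8.94927901e-01  4.46208629e-01 -1.38289083e-03]
 [-6.22090790e-04 -1.85151460e-03 -9.99998092e-01]]
```

```bash
python3 -m inch '[[0.3,0.45,-0.8,0,0],[0.27,0.45,-0.8,0,0],[0,0,-0.8,0,0],[0,0,-0.8,0,0],[0,0,-0.8,0,0]]' | tail -1; python3 -m inch '[[0,0,-0.8,0,0],[0,0,-0.8,0,0],[0,0,-0.8,0,0],[0,0,-0.8,0,0],[0,0,-0.6,0,0]]'; python3 -m inch '[[0,0,0,0,0],[0,0,0,0,0],[0,0,0,0,0]]'; python3 - <<'E'
from h import *
s=r.snapshot("scene"); save("a1.png",cv2.resize(s["pixels"][170:320,240:400],None,fx=5,fy=5,interpolation=cv2.INTER_CUBIC)[:600])
E
```

```text
opening: 0.008
clock: 3.8
tool_pos: [0.6293, -0.0477, 0.0596]
eef_rot: [0.525, 0.851, -0.001, -0.002]
contact_force: [0.4, -0.7, 0.4]
opening: 0.002
clock: 4.1
tool_pos: [0.6314, -0.0484, 0.0635]
eef_rot: [0.525, 0.851, 0.001, 0.001]
contact_force: [-0.4, -0.6, -0.2]
opening: 0.008
```

View pics/a1.png

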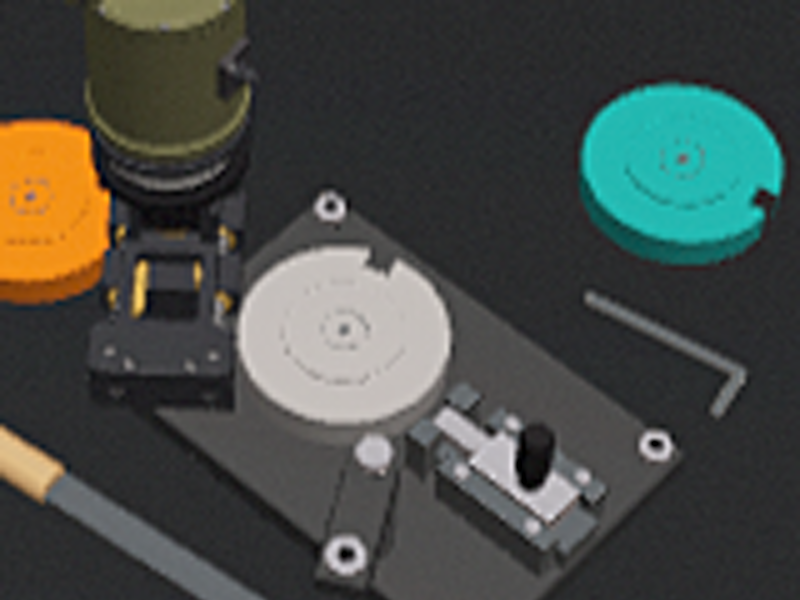

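The picture shows the gripper body beside the flange, on the left, with the notch unchanged. Next I approach the rim slowly.

```bash
python3 -m inch '[[-0.1,0.19,-0.05,0,0],[-0.1,0.19,-0.05,0,0],[-0.09,0.18,-0.04,0,0],[0,0,0,0,0],[0,0,0,0,0]]'; for i in 1 2 3 4 5; do python3 -m inch '[[-0.02,0.04,0,0,0],[0,0,0,0,0],[0,0,0,0,0]]' | grep -E "pos|force"; done
```

```text
clock: 4.65
tool_pos: [0.6234, -0.0345, 0.0593]
eef_rot: [0.525, 0.851, -0.0, 0.0]
contact_force: [0.1, -0.9, 0.0]
opening: 0.006
tool_pos: [0.623, -0.0339, 0.0592]
contact_force: [0.8, 0.3, -0.0]
tool_pos: [0.6224, -0.0327, 0.0592]
contact_force: [-0.0, -1.1, 0.1]
tool_pos: [0.6219, -0.0317, 0.0593]
contact_force: [0.4, -0.6, 0.2]
tool_pos: [0.6214, -0.0307, 0.0592]
contact_force: [-0.2, 0.6, 0.2]
tool_pos: [0.6212, -0.0304, 0.0593]
contact_force: [1.2, -1.4, -0.7]
```

```bash
for i in 1 2 3 4 5; do python3 -m inch '[[-0.01,0.02,0,0,0],[0,0,0,0,0],[0,0,0,0,0]]' | grep -E "pos|force"; done
```

```text
tool_pos: [0.6211, -0.0301, 0.0593]
contact_force: [2.1, -3.3, -0.4]
tool_pos: [0.6208, -0.0296, 0.0594]
contact_force: [2.9, -5.3, 1.1]
tool_pos: [0.6208, -0.0296, 0.0594]
contact_force: [3.3, -5.1, 0.2]
tool_pos: [0.6207, -0.0295, 0.0594]
contact_force: [3.2, -6.7, -0.3]
tool_pos: [0.6207, -0.0295, 0.0595]
contact_force: [3.7, -6.4, -0.2]
```

```bash
python3 -m inch '[[-0.025,0.05,0,0,0],[0,0,0,0,0],[0,0,0,0,0]]' | grep -E "pos|force"; python3 -m inch '[[-0.113,-0.056,0,-0.5,0],[-0.116,-0.05,0,-0.5,0],[-0.118,-0.044,0,-0.5,0],[0,0,0,0,0]]'|grep -E "pos|force|rot"
```

```text
tool_pos: [0.6207, -0.0293, 0.0596]
contact_force: [5.1, -9.1, -0.1]
tool_pos: [0.6133, -0.0332, 0.0602]
eef_rot: [0.592, 0.806, 0.0, 0.004]
contact_force: [6.0, -8.9, 0.8]
```

```bash
cat > n.py <<'E'
from h import *
def notch(C=(.594,.026)):
    S=r.snapshot("scene"); th=np.radians(np.arange(0,360,1.))
    uv=proj(S,np.c_[C[0]+.049*np.cos(th),C[1]+.049*np.sin(th),0*th+.056]).astype(np.float32)
    g=cv2.cvtColor(S["pixels"],cv2.COLOR_RGB2GRAY)
    v=cv2.remap(g,uv[:,0],uv[:,1],cv2.INTER_LINEAR).ravel().astype(float)
    w=np.clip(np.median(v)-v-40,0,None)
    # best 16-deg window
    k=np.argmax(np.convolve(np.r_[w,w[:16]],np.ones(17),"valid")[:360]); i=np.arange(k-3,k+20)%360
    print("notch deg",round(k-3+(np.arange(23)*w[i]).sum()/w[i].sum(),1),"dark count",int((w>0).sum()))
    return S
def st(C=(.592,.026)):
    s=r.get_state(); p=np.array(s["tool_pos"]); d=p[:2]-C; a=np.arctan2(d[1],d[0]); F=np.array(s["contact_force"])
    n=np.array([np.cos(a),np.sin(a)]); t=np.array([n[1],-n[0]]); M=R.from_quat(s["eef_rot"]).as_matrix()
    print("t",round(s["clock"],2),"r",(np.hypot(*d)*1e3).round(1),"ang",np.degrees(a).round(1),"jaw",np.degrees(np.arctan2(M[1,1],M[0,1])).round(1),"z",p[2].round(4),"Fn",(F[:2]@n).round(1),"Ft",(F[:2]@t).round(1),"Fz",F[2].round(1),"q7",s["q"][6].round(2))
if __name__=="__main__": notch(); st()
E
python3 n.py; python3 -m inch '[[-0.12,-0.038,0,-0.5,0],[-0.122,-0.032,0,-0.5,0],[-0.123,-0.025,0,-0.5,0],[-0.125,-0.019,0,-0.5,0],[-0.125,-0.012,0,-0.5,0]]' >/dev/null; python3 n.py
```

```text
notch deg 259.1 dark count 94
t 8.4 r 62.9 ang -70.3 jaw 17.5 z 0.0601 Fn 11.2 Ft -2.6 Fz 0.1 q7 -0.27
notch deg 164.5 dark count 28
t 8.95 r 62.9 ang -86.3 jaw 2.2 z 0.0597 Fn 9.5 Ft -2.7 Fz -1.0 q7 -0.47
```

```bash
python3 -m inch '[[-0.126,0.006,0,-0.5,0],[-0.126,0.012,0,-0.5,0],[-0.126,0.009,0,-0.5,0],[-0.125,0.015,0,-0.5,0],[-0.124,0.022,0,-0.5,0]]' >/dev/null; python3 n.py; python3 -m inch '[[-0.123,0.028,0,-0.5,0],[-0.121,0.035,0,-0.5,0],[-0.119,0.041,0,-0.5,0],[-0.117,0.047,0,-0.5,0],[-0.114,0.053,0,-0.5,0]]' >/dev/null; python3 n.py
```

```text
notch deg 149.2 dark count 18
t 9.5 r 62.9 ang -102.2 jaw -12.8 z 0.0594 Fn 8.3 Ft -2.4 Fz 0.8 q7 -0.67
notch deg 134.0 dark count 18
t 10.05 r 63.1 ang -117.7 jaw -27.8 z 0.0592 Fn 7.1 Ft -4.0 Fz 2.0 q7 -0.85
```

```bash
python3 -m inch '[[0.02,0.035,0,0,0],[-0.103,0.071,0,-0.5,0],[-0.1,0.077,0,-0.5,0],[-0.096,0.082,0,-0.5,0],[-0.093,0.088,0,-0.5,0]]' >/dev/null; python3 n.py
```

```text
notch deg 122.7 dark count 17
t 10.6 r 63.1 ang -129.9 jaw -39.9 z 0.0591 Fn 10.3 Ft -4.0 Fz 4.3 q7 -0.99
```

```bash
python3 -m inch '[[-0.091,0.087,0.02,-0.5,0],[-0.086,0.092,0.02,-0.5,0],[-0.082,0.097,0.02,-0.5,0],[-0.077,0.101,0,-0.5,0],[-0.072,0.105,0,-0.5,0]]' >/dev/null; python3 n.py
```

```text
notch deg 105.4 dark count 18
t 11.15 r 63.4 ang -146.8 jaw -54.8 z 0.0597 Fn 10.3 Ft -5.0 Fz 0.4 q7 -1.16
```

```bash
python3 -m inch '[[-0.063,0.108,0,-0.5,0],[-0.058,0.112,0,-0.5,0],[-0.052,0.115,0,-0.5,0],[-0.046,0.118,0,-0.5,0],[-0.04,0.121,0,-0.5,0]]' >/dev/null; python3 n.py
```

```text
notch deg 91.4 dark count 17
t 11.7 r 63.9 ang -162.2 jaw -69.8 z 0.0595 Fn 9.7 Ft -5.6 Fz 0.5 q7 -1.33
```

```bash
python3 -m inch '[[-0.031,0.122,0,-0.5,0],[-0.025,0.124,0,-0.5,0],[-0.018,0.126,0,-0.5,0],[0,0,0,0,0]]' >/dev/null; python3 n.py; python3 - <<'E'
from h import *
s=r.snapshot("scene"); save("a2.png",cv2.resize(s["pixels"][190:290,270:390],None,fx=6,fy=6,interpolation=cv2.INTER_CUBIC)[:600])
s=r.snapshot("top"); save("a2t.png",cv2.resize(s["pixels"][150:235,180:280],None,fx=7,fy=7,interpolation=cv2.INTER_CUBIC))
E
```

```text
notch deg 80.7 dark count 18
t 12.15 r 64.1 ang -171.4 jaw -78.5 z 0.0594 Fn 9.8 Ft -4.7 Fz 1.2 q7 -1.43
```

View pics/a2.png

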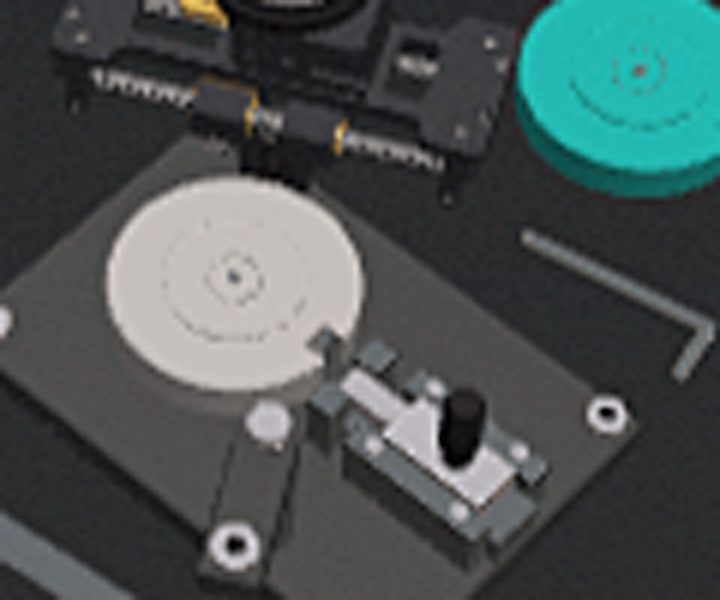

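View pics/a2t.png

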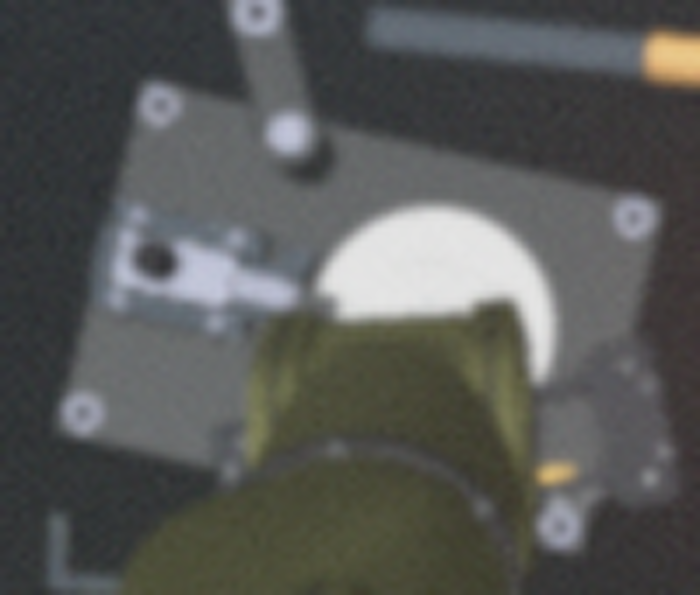

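Both views put the notch within a few degrees of the tongue. It still has a little to go in the same sense: the notch mouth is at about scene crop (325,345) and the tongue tip at about (352,380). I'll measure the notch angle against the centre-to-knob line in the same picture.

```bash
cat > al.py <<'E'
from h import *
def ray(S,u,v,z):
    K=np.array(S["K"]); p=cv2.undistortPoints(np.array([[[u,v]]],float),K,np.array([S["k1"],0,0,0,0],float)).ravel()
    d=att(S)@np.array([p[0],-p[1],-1]); o=np.array(S["position"]); return o+d*(z-o[2])/d[2]
def go(show=True):
    S=r.snapshot("scene"); g=cv2.cvtColor(S["pixels"],cv2.COLOR_RGB2GRAY).astype(float)
    P=cloud(S); m=(g>165)&(np.hypot(P[...,0]-.592,P[...,1]-.026)<.07)&(P[...,2]>.05)&(P[...,2]<.064)
    l,lab,stt,cen=cv2.connectedComponentsWithStats(m.astype(np.uint8)); i=1+np.argmax(stt[1:,4])
    c=max(cv2.findContours((lab==i).astype(np.uint8),cv2.RETR_EXTERNAL,cv2.CHAIN_APPROX_NONE)[0],key=len)[:,0]
    W=np.array([ray(S,u,v,.056)[:2] for u,v in cv2.convexHull(c)[:,0]])
    from scipy.optimize import least_squares
    q=least_squares(lambda p:np.hypot(*(W-p[:2]).T)-p[2],[.594,.026,.055],loss="soft_l1",f_scale=.001).x
    th=np.radians(np.arange(40,130,.5)); a=[]
    for rr in(.046,.049,.052):
        uv=proj(S,np.c_[q[0]+rr*np.cos(th),q[1]+rr*np.sin(th),0*th+.056]).astype(np.float32)
        v=cv2.remap(g.astype(np.float32),uv[:,0],uv[:,1],cv2.INTER_LINEAR).ravel()
        w=np.clip(np.median(v)-v-30,0,60); a.append([np.degrees((th*w).sum()/w.sum()),(w>30).sum()*.5])
    # knob: dark pixels with height .085-.1
    k=(P[...,2]>.08)&(P[...,2]<.1)&(g<70)&(np.hypot(P[...,0]-.62,P[...,1]-.15)<.03)
    kc=P[k].mean(0) if k.any() else np.full(3,np.nan)
    d=kc[:2]-q[:2]
    print("circle",q.round(4),"notch",np.round(a,1).tolist(),"knob",kc.round(4),k.sum(),"dist",np.hypot(*d).round(4),"dir",np.degrees(np.arctan2(d[1],d[0])).round(1))
    return S,q
if __name__=="__main__":
    S,q=go()
    for n,(u,v,z) in dict(dot=(235,280,.058),knobtop=(463,402,.093),tipL=(343,388,.049),tipR=(362,371,.049),tongueRootL=(383,428,.051),tongueRootR=(408,404,.051)).items():
        p=ray(S,(u+.5)/6-.5+270,(v+.5)/6-.5+190,z); print(n,p.round(4),np.degrees(np.arctan2(p[1]-q[1],p[0]-q[0])).round(1),np.hypot(*(p[:2]-q[:2])).round(4))
E
python3 al.py
```

```text
circle [0.5947 0.0277 0.054 ] notch [[80.6, 15.5], [80.8, 15.0], [80.5, 14.0]] knob [0.6267 0.1494 0.0899] 46 dist 0.1258 dir 75.3
dot [0.5946 0.0281 0.058 ] 98.7 0.0004
knobtop [0.6243 0.1477 0.093 ] 76.1 0.1235
tipL [0.6154 0.0912 0.049 ] 71.9 0.0668
tipR [0.6038 0.0943 0.049 ] 82.2 0.0672
tongueRootL [0.6261 0.1153 0.051 ] 70.3 0.093
tongueRootR [0.6103 0.119  0.051 ] 80.3 0.0926
```

```bash
python3 -m inch '[[-0.002,0.088,0,-0.35,0],[0,0.088,0,-0.35,0],[0,0,0,0,0]]' >/dev/null; python3 n.py; python3 al.py | head -1
```

```text
notch deg 76.5 dark count 17
t 12.65 r 64.1 ang -175.3 jaw -82.7 z 0.0594 Fn 9.9 Ft -6.5 Fz 1.4 q7 -1.47
circle [0.5947 0.0277 0.054 ] notch [[76.5, 16.5], [77.0, 13.5], [76.5, 14.5]] knob [0.6262 0.1495 0.089 ] 48 dist 0.1258 dir 75.5
```

The notch is at 76.5–77° and the tongue direction is 76–77°, so they are aligned. I back off (unwinding tangentially first), lift, and go behind the knob.

```bash
python3 -m inch '[[0,-0.06,0,0,0],[-0.2,0,0,0,0],[-0.4,0,0,0,0],[-0.4,0,0,0,0],[0,0,0.5,0,0]]' >/dev/null; python3 -m inch '[[0,0,0.9,0,0],[0,0,0.9,0.5,0],[0,0,0.9,1,0],[0,0,0.8,1,0],[0.3,0.4,0,1,0]]' >/dev/null;  python3 -m inch '[[0.6,0.8,0,1,0],[0.8,1,0,1,0],[0.8,1,0,1,0],[0.8,1,0,1,0],[0.8,1,0,1,0]]' >/dev/null; python3 -m inch '[[0.5,0.7,0,1,0],[0.4,0.5,0,1,0],[0,0,0,1,0],[0,0,0,0,0],[0,0,0,0,0]]' ; python3 n.py; python3 al.py|head -1
```

```text
clock: 14.7
tool_pos: [0.6366, 0.181, 0.1614]
eef_rot: [0.787, 0.617, 0.0, 0.0]
contact_force: [1.0, -0.8, 0.2]
opening: 0.005
notch deg 86.1 dark count 35
t 14.75 r 161.1 ang 73.9 jaw -13.7 z 0.1613 Fn -0.1 Ft -0.4 Fz -0.7 q7 -0.81
circle [0.5948 0.0273 0.0539] notch [[82.1, 26.5], [87.8, 34.0], [90.0, 39.5]] knob [nan nan nan] 0 dist nan dir nan
```

```bash
python3 -m inch '[[-0.28,0.05,-0.6,0,0],[0,0,-0.8,0,0],[0,0,-0.8,0,0],[0,0,-0.8,0,0],[0,0,-0.25,0,0]]' >/dev/null; python3 -m inch '[[0,0,0,0,0],[0,0,0,0,0]]'; python3 - <<'E'
from h import *
s=r.snapshot("scene"); a=cv2.resize(s["pixels"][200:290,280:390],None,fx=5,fy=5,interpolation=cv2.INTER_CUBIC)
s=r.snapshot("top"); b=cv2.resize(s["pixels"][155:235,185:275],None,fx=5,fy=5,interpolation=cv2.INTER_CUBIC)
im=np.zeros((600,800,3),np.uint8); a=a[:,:400] if 0 else cv2.resize(a,(400,327)); b=cv2.resize(b,(400,355)); im[:327,:400]=a; im[:355,400:]=b
save("b1.png",im[:360])
E
```

```text
clock: 15.5
tool_pos: [0.6302, 0.1826, 0.0804]
eef_rot: [0.786, 0.618, 0.001, 0.0]
contact_force: [-0.3, 0.1, 0.8]
opening: 0.004
```

View pics/b1.png

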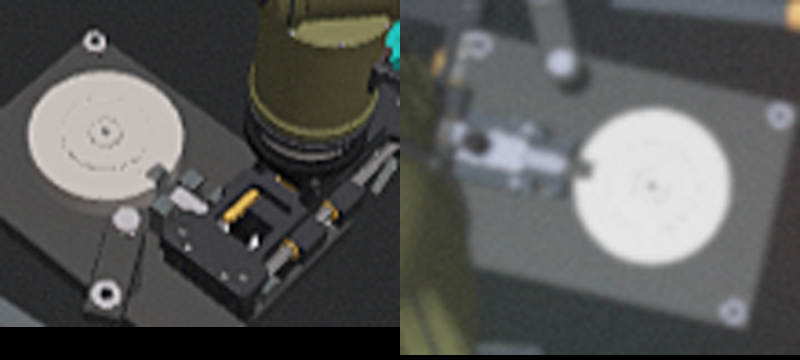

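On the top half of the picture the notch (585,169), flange centre (652,186), tongue (545,160) and knob (478,142) lie on one line. Next I push the slide gently.

```bash
python3 -m inch '[[-0.04,-0.15,0,0,0],[-0.04,-0.16,0,0,0],[-0.03,-0.16,0,0,0],[0,0,0,0,0]]'|grep -E "pos|force"; for i in 1 2 3 4 5 6 7 8; do python3 -m inch '[[-0.01,-0.04,0,0,0],[0,0,0,0,0]]' | grep -E "pos|force"; done
```

```text
tool_pos: [0.6269, 0.1693, 0.0796]
contact_force: [-0.0, -0.5, -0.3]
tool_pos: [0.6266, 0.1697, 0.0795]
contact_force: [-0.4, 0.5, -0.2]
tool_pos: [0.6264, 0.1687, 0.0795]
contact_force: [-0.6, 0.1, 0.3]
tool_pos: [0.6261, 0.1676, 0.0794]
contact_force: [0.7, 0.0, 0.2]
tool_pos: [0.6259, 0.167, 0.0795]
contact_force: [-0.3, 0.4, 0.1]
tool_pos: [0.6259, 0.1669, 0.0796]
contact_force: [0.9, 3.3, -1.4]
tool_pos: [0.6259, 0.1669, 0.0796]
contact_force: [1.1, 5.0, -2.0]
tool_pos: [0.6258, 0.1666, 0.0796]
contact_force: [2.8, 5.9, -3.9]
tool_pos: [0.6256, 0.1657, 0.0796]
contact_force: [1.9, 6.5, -3.4]
```

```bash
for i in 1 2 3 4 5 6 7 8 9; do python3 -m inch '[[-0.01,-0.04,0,0,0],[0,0,0,0,0]]' | grep -E "pos|force"|tr '\n' ' '; echo; done; python3 al.py|head -1
```

```text
tool_pos: [0.6253, 0.1648, 0.0797] contact_force: [1.6, 6.9, -4.3] 
tool_pos: [0.6251, 0.1638, 0.0797] contact_force: [2.6, 6.2, -3.4] 
tool_pos: [0.6248, 0.1628, 0.0796] contact_force: [2.4, 6.2, -3.2] 
tool_pos: [0.6246, 0.1618, 0.0796] contact_force: [1.3, 6.0, -2.9] 
tool_pos: [0.6244, 0.1608, 0.0797] contact_force: [2.6, 6.5, -3.8] 
tool_pos: [0.6241, 0.1598, 0.0797] contact_force: [1.6, 5.7, -4.1] 
tool_pos: [0.6239, 0.1588, 0.0796] contact_force: [2.2, 5.5, -2.8] 
tool_pos: [0.6236, 0.1578, 0.0797] contact_force: [2.0, 6.5, -4.4] 
tool_pos: [0.6234, 0.1568, 0.0797] contact_force: [2.6, 7.3, -3.4] 
circle [0.5948 0.0273 0.0539] notch [[76.9, 16.5], [77.6, 14.5], [76.8, 15.0]] knob [0.6408 0.1566 0.0868] 9 dist 0.1372 dir 70.4
```

```bash
for i in 1 2 3 4; do python3 -m inch '[[-0.01,-0.04,0,0,0],[0,0,0,0,0]]' | grep -E "pos|force"|tr '\n' ' '; echo; done
```

```text
tool_pos: [0.6231, 0.1558, 0.0797] contact_force: [2.0, 6.4, -3.1] 
tool_pos: [0.6229, 0.1548, 0.0797] contact_force: [2.2, 6.3, -3.3] 
tool_pos: [0.6226, 0.1538, 0.0797] contact_force: [1.7, 5.7, -4.0] 
tool_pos: [0.6224, 0.1528, 0.0796] contact_force: [1.8, 6.4, -3.1]
```

The tongue entered at 14.4 mm of travel with no rise in force. I continue to the stop.

```bash
for i in 1 2 3 4 5 6; do python3 -m inch '[[-0.01,-0.04,0,0,0],[0,0,0,0,0]]' | grep -E "pos|force"|tr '\n' ' '; echo; done
```

```text
tool_pos: [0.6222, 0.1518, 0.0797] contact_force: [1.9, 6.5, -3.7] 
tool_pos: [0.6219, 0.1508, 0.0796] contact_force: [3.2, 6.6, -3.1] 
tool_pos: [0.6217, 0.1498, 0.0797] contact_force: [3.5, 5.4, -4.1] 
tool_pos: [0.6214, 0.1488, 0.0797] contact_force: [1.5, 6.7, -2.9] 
tool_pos: [0.6211, 0.1478, 0.0796] contact_force: [1.8, 6.7, -3.0] 
tool_pos: [0.6209, 0.1469, 0.0797] contact_force: [2.7, 6.9, -3.1]
```

```bash
for i in 1 2; do python3 -m inch '[[-0.01,-0.04,0,0,0],[0,0,0,0,0]]' | grep -E "pos|force"|tr '\n' ' '; echo; done
```

```text
tool_pos: [0.6209, 0.1469, 0.0797] contact_force: [2.9, 9.4, -5.2] 
tool_pos: [0.6209, 0.1468, 0.0797] contact_force: [2.6, 9.4, -6.0]
```

The slide hit the stop at about 20.7 mm of travel. I back off along +y, lift clear, and look.

```bash
python3 -m inch '[[0.05,0.2,0,0,0],[0.09,0.35,0,0,0],[0.1,0.4,0,0,0],[0,0,0,0,0],[0,0,0.6,0,0]]'|grep -E "pos|force"; python3 -m inch '[[0,0,0.9,0,0],[0,0,0.9,0,0],[0,0.5,0.9,0,0],[0,1,0.9,0,0],[0,1,0.8,0,0]]' >/dev/null;  python3 -m inch '[[-0.5,1,0.8,0,0],[-0.5,1,0.8,0,0],[-0.5,1,0,0,0],[-0.5,1,0,0,0],[0,0,0,0,0]]'|grep -E "clock|pos|force"; python3 al.py|head -1; python3 - <<'E'
from h import *
s=r.snapshot("scene"); a=cv2.resize(s["pixels"][200:290,280:380],(400,360),interpolation=cv2.INTER_CUBIC)
s=r.snapshot("top"); b=cv2.resize(s["pixels"][155:236,185:275],(400,360),interpolation=cv2.INTER_CUBIC)
save("c1.png",np.hstack([a,b]))
E
```

```text
tool_pos: [0.624, 0.1649, 0.0931]
contact_force: [-1.4, -0.3, 0.3]
clock: 23.35
tool_pos: [0.5725, 0.3329, 0.246]
contact_force: [-0.6, 1.0, 0.9]
circle [0.5948 0.0276 0.0541] notch [[78.9, 7.0], [82.3, 4.5], [81.9, 4.5]] knob [0.6215 0.1294 0.0891] 50 dist 0.1052 dir 75.3
```

View pics/c1.png

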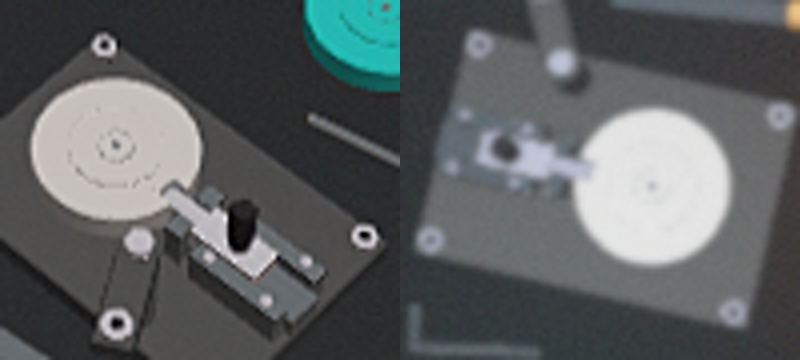

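The tongue sits in the notch. The knob's distance to the flange centre went from 125.8 to 105.2 mm, which is 20.6 mm of travel. The flange is flat and the arm is clear.

```bash
python3 -c "
from plant import r
print(r.finish_job())"
```

```text
the job is handed in; nothing more can be done
None
```

The notch now faces the tongue, the slide is pushed home with its tongue in the notch, and the job is handed in. It took about 23 s of the 61 s allowed, and no verdict was reported.

**Turning:** I turned the flange about 108° by sliding the shut fingers along its rim. The sampled press was 7–11 N inward, up to about 12 N in total against the 18 N limit. The notch ended at 76.5–77.6° against a tongue direction of 76–77°. That was before the slide was moved.

**Slide:** I pushed the knob from behind at about 7 N. There was no extra force as the tongue entered. It then stopped hard at about 20.7 mm.

**Last checks:**
- The cameras gave 20.6 mm of knob travel, against the 19.3 mm needed.
- Both pictures show the tongue in the notch.
- The flange looks flat and central, and its fitted centre had not moved. I did not measure its tilt.
- The arm is well clear, and nothing else looks moved where the last pictures reach. The tray, the race, the hub, the caliper, the V-block and the oil bottle were outside those crops.

**Disagreements:**
- The two cameras differed by about 5 mm on where the flange is, so I aligned the notch against the knob and tongue within the same picture.
- The last automatic notch reading (79–82°) doesn't count, because the tongue now covers most of the notch.

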